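# Load a board carrier into the clamshell test fixture and snap its lid shut

## Robot

A 6-joint arm with a two-finger parallel gripper is mounted at the origin on a cart in front of the work surface, level with it; the furniture and walls round the work are solid. World frame = base frame: x ahead of the robot, y to its left, z up, the work surface at z = 0. Lengths are in mm, angles in degrees, forces in N, time in s.
With the tool pointing down it reaches from about 300 to 850 mm from the base axis. Payload 4.2 kg.
Tool frame: the origin (TCP) lies at the very end of the fingers, on their centre line; the grasp point (between the pads) lies 19 mm behind it; z points along the fingers, y is the line along which they close (so a half turn about z gives the same grasp; the last joint's range is limited). The gripper opens to 91 mm and grips with 3 to 60 N. Pads are 32 mm wide; open, the fingers measure 118 mm over their backs; the gripper's body (76 mm by 178 mm) begins 60 mm behind the grasp point.
Start: joints at [-72.135, 18.312, 89.639, -0, 72.044, -1.146], TCP at [187.307, -543.654, 213.976] pointing down, gripper open.
Joint ranges: [-177.97, 177.97], [-48.28, 115.42], [12.27, 149.76], [-77.06, 257.06], [2.81, 150.46], [-146.56, 146.56]. Speed limits (degrees/s): [147.25, 147.25, 180, 180, 180, 180].

## Interface

Orientations are given as [roll, pitch, yaw] about the fixed x, y, z axes, in that order (R = Rz(yaw) Ry(pitch) Rx(roll)).
In Python, from workcell import * gives the robot as it stands.
- The arm moves only by the tool move_arm, never from a script. Its argument "motion" is a list of rows, each a list of 3 entries, a list of its own where there are three numbers: the finger opening in mm, from 0 to 91.2, then the shift along the world's x, y, z in units of 25 mm (1.0 is 25 mm), then the turn, a rotation vector about the world's x, y, z in units of 4 degrees (1.0 is 4 degrees). In form: [[grip, [x, y, z], [ax, ay, az]], ...]. A call has 1 to 20 rows; each row shifts and turns the commanded pose from where the row before left it; what a row does not reach is not made up. A row lasts 1/12 s, in which the tool goes at most 41.7 mm and 7.16 degrees, less where a joint would pass 70% of its speed; a pose out of reach is approached as far as the arm can. A call with a number of a shift or a turn outside -1 to 1 is refused whole. A call with a gripper value outside its range is refused whole. The fingers move at their own pace and stop on an object; "grip_force" is the grip in N (left out, the last holds). Time passes only in rows, so rows that do not move let the fingers close. It gives the time, the measured TCP pose, the force, the opening and the grip force at its end, in the units of the state.
- state(): the state, without advancing time (a new reading comes with each control period).
- grab_frame(name): name is "scene" or "top"; returns the picture (384x512x3 uint8, blue, green, red); there is no depth.
- camera_info(name): a dict with "fx", "fy", "cx", "cy" (pixels), "rvec" (rotation vector, rad) and "tvec" (3), from world to camera coordinates, as OpenCV has them. Camera axes: x right, y down, z forward; pixel columns grow to the right and rows downward; lengths in mm; the calibration is good to about 2 mm. A picture is of the moment at which its call begins. camera_info takes no time and is no camera call.
- job_done(): hands the job in; it is judged then, once.
The state is a dict: "time_s": time; "qpos": joint angles; "qvel": joint speeds; "effort": joint torques, N m; "ee_pos": TCP position; "ee_rot": TCP orientation; "force": force on the tool from outside, world axes, zero at the start; "torque": the same for the moment, N m; "gripper_width": finger opening in mm; "gripper_force": force on a finger pad.
Only numpy, scipy, OpenCV 4.12 (cv2) and the standard library are available. Lean on these libraries where they do the work, as an engineer would, in place of code of your own. Each camera call takes 0.05 s, during which the arm holds its last target. There are 200 camera calls.

## Task

Load the aluminium board carrier into the open test fixture: lower it onto the two pins until it lies flat on its seat, either way round. Then swing the fixture's lid over and press it fully shut, past its spring catch, so that it stays shut by itself. Leave the other things on the bench where they are.

Things in the scene. Friction and masses are not known exactly. Their poses are not given: they have to be found in the camera images.
- fixture: Clamshell test fixture, fixed to the bench: grey base 150 (x) x 180 (y) mm, top at z = 30 mm. Origin: centre of its underside, on the bench; z up, +x towards the hinge, -x the front with the catch. Two aluminium seat rails lie at y = -62 and +62 mm, each with a pin; seat surface at z = 38 mm. A seated carrier has its origin at (0, 0, 38) mm and its y axis along the fixture's y, either way round.
- pin_left (a point): Tip of the steel pin at fixture (0, +62, 54) mm. Each pin stands 16 mm above the seat surface: 8 mm thick for the first 8 mm, then tapering to 3 mm at the tip.
- pin_right (a point): Tip of the other, equal pin, at fixture (0, -62, 54) mm.
- lid (a joint): Angle of the black frame lid, rad: 0 fully shut, 1.9 open against its stop; starts open, leaning back past upright. A drag hinge holds it where it is left near upright; tipped forward to below about 1.0 it sinks shut by itself in a second or two, but stops on the spring catch at about 0.08, its tab 13 mm too high. About 10 N down on the tab then pushes it past the catch, which holds it shut.
- lid_hinge (a point): Middle of the lid's hinge axis, at fixture (75, 0, 53) mm; the axis runs along the fixture's y. The lid is a frame 10 mm thick (5 mm either side of the axis's plane), 180 mm wide, 0.35 kg; it reaches 150 mm from the hinge (177 mm at the tab). Its window spans 30 to 122 mm from the hinge and 136 mm in y, and lets the carrier's fin stand through when shut.
- lid_tab (a point): Middle of the upper (outer) face of the lid's press tab, a flat tongue 44 mm wide (along y) that projects 27 mm from the middle of the lid's front edge; the point is 163 mm from the hinge and, when the lid is shut, at fixture (-88, 0, 58) mm. A steel strip hangs 42 mm below it on the lid's inner side and carries the nose of the catch.
- carrier: Loose board carrier, 0.3 kg: aluminium plate 80 (x) x 150 (y) x 8 mm, with 11 mm through holes at x = 0, y = -62 and +62 mm. Two small circuit boards at y = -34 and +34 mm, to 20 mm above the underside. Between them an upright dark steel fin to hold it by: 40 mm along x, 10 mm thick along y, top 48 mm above the underside. Origin: centre of the underside, z up; starts flat on the bench.
- multimeter: Bystander: yellow multimeter 155 x 76 x 43 mm; origin at the centre of its underside.
- flux_tin: Bystander: round yellow tin, 52 mm across, 21 mm high; origin at the centre of its underside.
- solder_reel: Bystander: small reel of solder wire, 62 x 86 x 36 mm; origin at the centre of its underside.
- pliers: Bystander: pliers with blue handles, 54 x 172 x 14 mm; origin at the centre of their underside.

How it is judged:
By the outcome, as a careful person would: the job done as asked, in the order asked, and still so for the second after the job is handed in, with the robot touching nothing.
It also fails if it takes over 58 s, if anything falls off the work surface, if the arm or the gripper's body presses on something with over 40 N, if the wrist force passes 120 N, or if a joint passes its speed limit or range.

## Working session

There is one attempt and no reset: what is moved stays moved. The work goes in short steps, Python scripts to look and compute and a tool call to move; the robot and the scene stay as the last step left them, time stands still between calls to the robot, and variables do not carry over. Pictures are saved under pics/ and viewed, at most 10 in all, crops included, and the job is handed in when it is done.

Besides the shell and the picture viewer there is one more tool, called as name(argument=value, ...), one argument or row to a line, values as JSON. move_arm: Moves the arm, as the interface text tells. Shifts and turns lie within -1 to 1; 1 stands for 25 mm of shift or 4 degrees of turn. Its arguments: {"type":"object","properties":{"motion":{"type":"array","items":{"type":"array"}},"grip_force":{"type":"number"}},"required":["motion"]}

```bash
mkdir -p pics
python3 - <<'E'
from workcell import *
import cv2
for n in("scene","top"):
    f=grab_frame(n);cv2.imwrite(f"pics/{n}0.png",f);print(n,camera_info(n))
E
```

```text
scene {'fx': 367.4981085172324, 'fy': 367.4981085172324, 'cx': 257.79651483213655, 'cy': 195.66363583039276, 'rvec': array([ 0.90450624, -2.43454792,  1.16694593]), 'tvec': array([ 376.81056105,  321.56098158, 1096.53020534])}
top {'fx': 422.116854014219, 'fy': 422.116854014219, 'cx': 256.6143662424192, 'cy': 196.5610673871444, 'rvec': array([ 2.15679114, -2.18573834,  0.10754225]), 'tvec': array([ -65.05464309,  551.30206067, 1219.72083466])}
```

View pics/scene0.png

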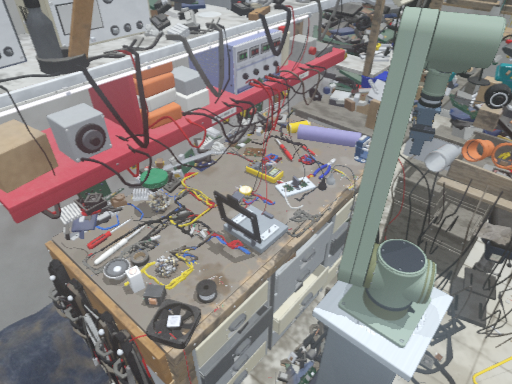

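View pics/top0.png

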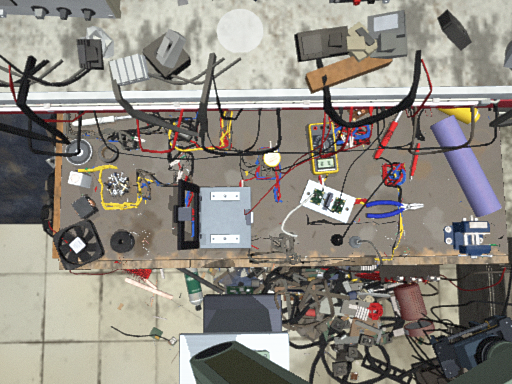

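The scene view shows the fixture at (255,225) with its lid open, and the carrier at about (297,186). In the top view the fixture base is at (222,217), the lid is on its left at (187,215), and the carrier is at (328,200). Next I'll enlarge both.

```bash
cat > h.py <<'E'
from workcell import *
import cv2, numpy as np
def cam(n):
    c=camera_info(n);K=np.array([[c['fx'],0,c['cx']],[0,c['fy'],c['cy']],[0,0,1]]);R=cv2.Rodrigues(np.array(c['rvec']))[0];return K,R,np.array(c['tvec']).ravel()
def ray(n,p):
    K,R,t=cam(n);return -R.T@t,R.T@np.linalg.solve(K,np.array([p[0],p[1],1.]))
def onz(n,p,z):
    o,d=ray(n,p);return o+d*(z-o[2])/d[2]
def tri(p,q):  # top pixel, scene pixel -> point, gap
    o,d=ray('top',p);a,b=ray('scene',q)
    s=np.linalg.lstsq(np.c_[d,-b],a-o,rcond=None)[0];x,y=o+d*s[0],a+b*s[1];return (x+y)/2,np.linalg.norm(x-y)
def pix(n,X):
    K,R,t=cam(n);v=K@(R@np.array(X,float)+t);return v[:2]/v[2]
E
python3 - <<'E'
from h import *
t=cv2.imread('pics/top0.png');s=cv2.imread('pics/scene0.png')
a=cv2.resize(t[160:270,165:365],None,fx=4,fy=4,interpolation=cv2.INTER_CUBIC)
b=cv2.resize(s[155:265,205:355],None,fx=5,fy=5,interpolation=cv2.INTER_CUBIC)
cv2.imwrite('pics/a.png',a);cv2.imwrite('pics/b.png',b)
for p in [(222,217),(328,200)]:
    X=onz('top',p,30);print(p,X,pix('scene',X))
E
```

```text
(222, 217) [491.22401954  29.92025197  30.        ] [253.42830993 226.50464696]
(328, 200) [ 537.12533083 -282.44003648   30.        ] [294.84701251 181.77989932]
```

View pics/a.png

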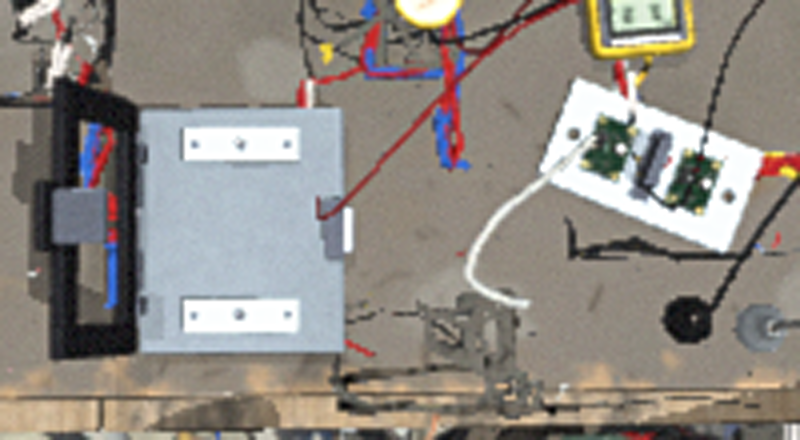

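View pics/b.png

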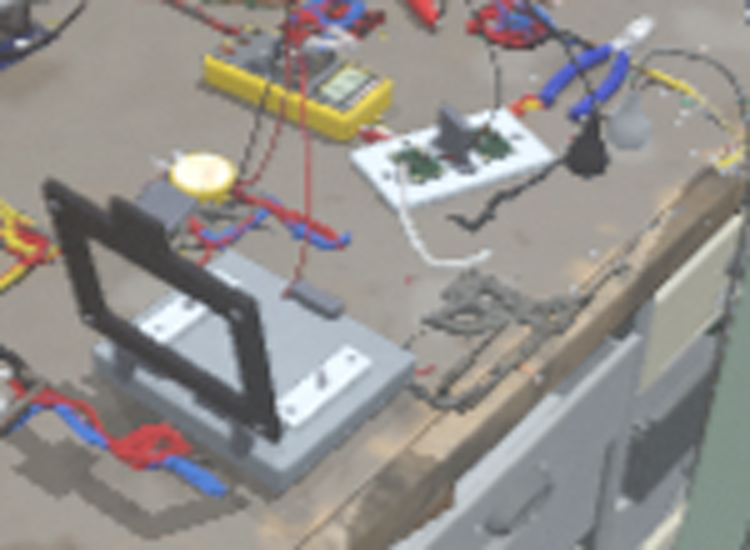

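The crops show what I need. In the top crop the pins are at (240,143) and (239,314), the carrier holes at (573,133) and (729,196), and the fin near (655,155). In the scene crop the pin tips are near (323,376) and (190,291), and the fin top is at (455,115).

Run:
```python
from h import *
T=lambda u,v:((u+.5)/4-.5+165,(v+.5)/4-.5+160)
S=lambda u,v:((u+.5)/5-.5+205,(v+.5)/5-.5+155)
np.set_printoptions(precision=1,suppress=True)
img=cv2.imread('pics/top0.png')
# white blobs in top
h=cv2.cvtColor(img,cv2.COLOR_BGR2HSV);m=((h[...,2]>215)&(h[...,1]<25)).astype(np.uint8)
n,l,st,ce=cv2.connectedComponentsWithStats(m)
for i in range(1,n):
    x,y,w,hh,a=st[i]
    if a>60 and 165<x<365 and 160<y<270:
        r=cv2.minAreaRect(np.argwhere(l==i)[:,::-1].astype(np.float32));print('blob',a,np.array(r[0]),np.array(r[1]),r[2],onz('top',r[0],38),onz('top',r[0],8))
for nm,p,z in [('pinA',T(240,143),48),('pinB',T(239,314),48),('holeA',T(573,133),8),('holeB',T(729,196),8),('fin',T(655,158),48)]+[('c',T(*c),8) for c in [(578,78),(762,150),(725,252),(542,172)]]:
    print(nm,onz('top',p,z))
print('tri fin',tri(T(657,155),S(456,125)))
print('tri pinB near',tri(T(239,314),S(322,377)))
print('tri holeA',tri(T(573,133),S(388,178)),tri(T(729,196),S(517,142)))
print('lid tab',tri(T(45,215),S(138,208)))
print('plate left corners',tri(T(542,172),S(400,208)),tri(T(578,78),S(352,157)))
print('base corners',tri(T(345,352),S(413,358)),tri(T(345,108),S(225,250)))
```

```text
blob 875 [319.  214.5] [53.9 66.2] 31.701427459716797 [ 494.5 -253.6   38. ] [ 496.1 -258.     8. ]
blob 221 [225.  195.5] [ 7. 28.] 90.0 [553.7  20.2  38. ] [556.7  22.4   8. ]
blob 223 [225. 239.] [ 8. 28.] 90.0 [426.9  20.9  38. ] [426.9  23.1   8. ]
pinA [553.   20.5  48. ]
pinB [429.5  21.9  48. ]
holeA [ 561.3 -226.4    8. ]
holeB [ 512.4 -341.9    8. ]
fin [ 538.1 -280.5   48. ]
c [ 602.9 -231.3    8. ]
c [ 546.6 -367.8    8. ]
c [ 470.7 -337.5    8. ]
c [ 532.3 -202.5    8. ]
tri fin (array([ 538.7, -285.2,   39.1]), np.float64(5.778561755137153))
tri pinB near (array([428.6,  21.4,  46.7]), np.float64(2.111677761304317))
tri holeA (array([ 560.5, -227.3,    6.6]), np.float64(2.416163855038788)) (array([ 512. , -343.9,    1.3]), np.float64(2.126435848043246))
lid tab (array([491.7, 127.6, 228.1]), np.float64(0.4127913549054184))
plate left corners (array([ 531. , -203.9,    4.9]), np.float64(3.763807034094774)) (array([ 602.4, -232.5,    4.3]), np.float64(2.5989748682083023))
base corners (array([401.9, -53. ,  27.6]), np.float64(2.4231681916356953)) (array([581.8, -54.6,  27.2]), np.float64(3.9979204939062503))
```

Run:
```python
from h import *
from scipy.spatial.transform import Rotation as R
s=state();print(s['time_s'],s['ee_pos'],s['ee_rot'],s['gripper_width'],s['force'])
m=R.from_euler('xyz',s['ee_rot'],degrees=True).as_matrix();print(m.round(3))
y=m[:,1];a=np.degrees(np.arctan2(y[1],y[0]));print('tool y at',a,'turn to 67:',(67-a+90)%180-90)
```

```text
0.1 [ 187.13818342 -543.23847208  213.23221679] [-1.79912649e+02  7.61098536e-04  1.90089813e+01] 91.390943665768 [0.57028414 0.80596327 0.50904761]
[[ 0.945  0.326 -0.001]
 [ 0.326 -0.945  0.001]
 [-0.    -0.002 -1.   ]]
tool y at -70.99101985995839 turn to 67: -42.008980140041615
```

move_arm(
  motion=[
    [60,[0.934,0.69,-0.22],[0,0,-0.7]],
    [60,[0.934,0.69,-0.22],[0,0,-0.7]],
    [60,[0.934,0.69,-0.22],[0,0,-0.7]],
    [60,[0.934,0.69,-0.22],[0,0,-0.7]],
    [60,[0.934,0.69,-0.22],[0,0,-0.7]],
    [60,[0.934,0.69,-0.22],[0,0,-0.7]],
    [60,[0.934,0.69,-0.22],[0,0,-0.7]],
    [60,[0.934,0.69,-0.22],[0,0,-0.7]],
    [60,[0.934,0.69,-0.22],[0,0,-0.7]],
    [60,[0.934,0.69,-0.22],[0,0,-0.7]],
    [60,[0.934,0.69,-0.22],[0,0,-0.7]],
    [60,[0.934,0.69,-0.22],[0,0,-0.7]],
    [60,[0.934,0.69,-0.22],[0,0,-0.7]],
    [60,[0.934,0.69,-0.22],[0,0,-0.7]],
    [60,[0.934,0.69,-0.22],[0,0,-0.7]],
    [60,[0,0,0],[0,0,0]],
    [60,[0,0,0],[0,0,0]],
  ],
  grip_force=40,
)

```text
time_s: 1.52
ee_pos: [537.9, -283.7, 130.4]
ee_rot: [180.0, 0.1, -22.8]
force: [0.3, 0.6, -0.4]
gripper_width: 60.3
gripper_force: 0.0
```

move_arm(
  motion=[
    [50,[0,0,-0.7],[0,0,0]],
    [50,[0,0,-0.7],[0,0,0]],
    [50,[0,0,-0.7],[0,0,0]],
    [50,[0,0,-0.7],[0,0,0]],
    [50,[0,0,-0.7],[0,0,0]],
    [50,[0,0,-0.65],[0,0,0]],
    [30,[0,0,0],[0,0,0]],
    [30,[0,0,0],[0,0,0]],
    [0,[0,0,0],[0,0,0]],
    [0,[0,0,0],[0,0,0]],
    [0,[0,0,0],[0,0,0]],
    [0,[0,0,0],[0,0,0]],
    [0,[0,0,0],[0,0,0]],
    [0,[0,0,0],[0,0,0]],
    [0,[0,0,0],[0,0,0]],
    [0,[0,0,0],[0,0,0]],
  ],
)

```text
time_s: 2.85
ee_pos: [537.9, -285.2, 28.5]
ee_rot: [180.0, -0.1, -23.0]
force: [-1.5, -0.9, 5.7]
gripper_width: 9.7
gripper_force: 40.0
```

move_arm(
  motion=[
    [0,[0,0,0.5],[0,0,0]],
    [0,[0,0,0.9],[0,0,0]],
    [0,[0,0,0.9],[0,0,0]],
    [0,[0,0,0.9],[0,0,0]],
    [0,[0,0,0.8],[0,0,0]],
    [0,[-0.06,0.4,0],[0,0,1]],
    [0,[-0.06,0.4,0],[0,0,1]],
    [0,[-0.06,0.4,0],[0,0,1]],
    [0,[-0.06,0.4,0],[0,0,1]],
    [0,[-0.06,0.4,0],[0,0,1]],
    [0,[-0.06,0.4,0],[0,0,1]],
    [0,[-0.06,0.4,0],[0,0,1]],
    [0,[-0.06,0.4,0],[0,0,1]],
    [0,[-0.06,0.4,0],[0,0,1]],
    [0,[-0.06,0.4,0],[0,0,1]],
    [0,[-0.06,0.4,0],[0,0,1]],
    [0,[-0.06,0.4,0],[0,0,1]],
    [0,[-0.06,0.4,0],[0,0,1]],
    [0,[-0.06,0.4,0],[0,0,1]],
  ],
)

```text
time_s: 4.43
ee_pos: [515.6, -144.0, 126.5]
ee_rot: [-179.9, 0.1, 33.2]
force: [0.6, 0.3, -4.2]
gripper_width: 9.2
gripper_force: 40.0
```

move_arm(
  motion=[
    [0,[-0.06,0.4,0],[0,0,1]],
    [0,[-0.06,0.4,0],[0,0,1]],
    [0,[-0.06,0.4,0],[0,0,1]],
    [0,[-0.06,0.4,0],[0,0,1]],
    [0,[-0.06,0.4,0],[0,0,1]],
    [0,[-0.06,0.4,0],[0,0,1]],
    [0,[-0.06,0.4,0],[0,0,1]],
    [0,[-0.06,0.4,0],[0,0,1]],
    [0,[-0.06,0.4,0],[0,0,1]],
    [0,[0,0,0],[0,0,0]],
    [0,[0,0,0],[0,0,0]],
  ],
)

```text
time_s: 5.35
ee_pos: [502.4, -54.6, 127.0]
ee_rot: [-179.9, 0.0, 69.0]
force: [-0.2, -1.0, -5.1]
gripper_width: 9.7
gripper_force: 40.0
```

move_arm(
  motion=[
    [0,[-0.057,0.378,0],[0,0,0.656]],
    [0,[-0.057,0.378,0],[0,0,0.656]],
    [0,[-0.057,0.378,0],[0,0,0.656]],
    [0,[-0.057,0.378,0],[0,0,0.656]],
    [0,[-0.057,0.378,0],[0,0,0.656]],
    [0,[-0.057,0.378,0],[0,0,0.656]],
    [0,[-0.057,0.378,0],[0,0,0.656]],
    [0,[-0.057,0.378,0],[0,0,0.656]],
    [0,[0,0,0],[0,0,0]],
    [0,[0,0,0],[0,0,0]],
    [0,[0,0,0],[0,0,0]],
  ],
)

```text
time_s: 6.27
ee_pos: [491.8, 20.0, 127.6]
ee_rot: [-180.0, 0.0, 89.9]
force: [-0.7, -0.4, -4.1]
gripper_width: 9.7
gripper_force: 40.0
```

Run:
```python
from h import *
t=grab_frame('top');s=grab_frame('scene');cv2.imwrite('pics/t1.png',t);cv2.imwrite('pics/s1.png',s)
a=cv2.resize(t[170:270,170:270],None,fx=5.9,fy=5.9,interpolation=cv2.INTER_CUBIC)
b=cv2.resize(s[165:265,200:320],None,fx=5,fy=5,interpolation=cv2.INTER_CUBIC)
cv2.imwrite('pics/a1.png',a);cv2.imwrite('pics/b1.png',b);print(state()['ee_pos'],state()['ee_rot'])
```

```text
[491.79287983  20.01917655 127.6469878 ] [1.79994918e+02 1.60075469e-02 8.99053918e+01]
```

View pics/a1.png

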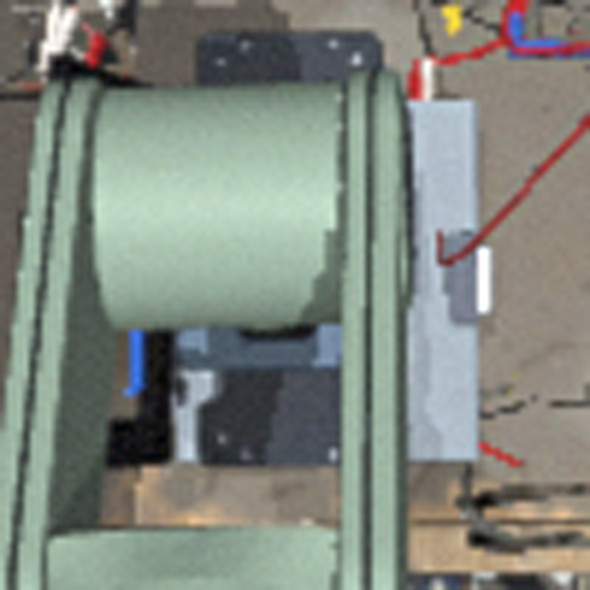

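View pics/b1.png

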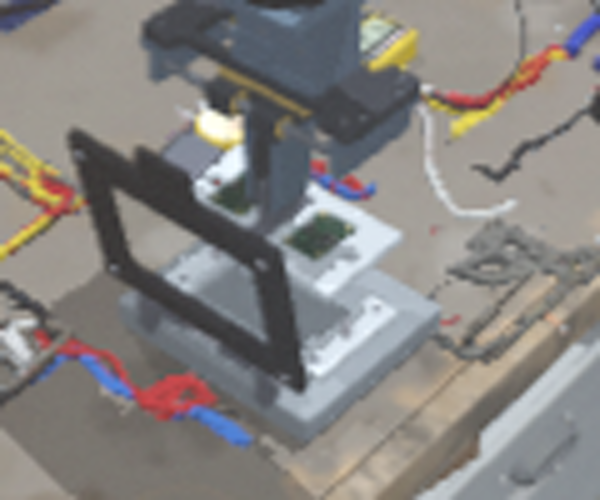

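The top view is blocked by the arm. The scene view shows the carrier level above the seat, with its right plate corner at crop (402,238), the near corner at about (328,290), and the near hole around (352,262). I'll compare these with their expected positions.

Run:
```python
from h import *
np.set_printoptions(precision=1,suppress=True)
C=lambda X:((pix('scene',X)-[200,165]+.5)*5-.5)
B=lambda u,v:((u+.5)/5-.5+200,(v+.5)/5-.5+165)
for n,X in dict(right=(416,-19,107),rightb=(416,-19,99),near=(416,61,107),nearb=(416,61,99),hole=(429,21,107),far=(566,-19,107),pin=(429,21.3,54)).items(): print(n,C(X))
for p in [(402,238),(328,288)]:print(onz('scene',B(*p),107))
# old scene: pin and rail bias
print(onz('scene',((322.5)/5-.5+205,(375.5)/5-.5+155),50))
img=cv2.imread('pics/s1.png')
g=cv2.resize(img[200:235,255:290],None,fx=16,fy=16,interpolation=cv2.INTER_CUBIC);cv2.imwrite('pics/z.png',g)
# old scene white rail near: centroid on z=38
h=cv2.cvtColor(cv2.imread('pics/scene0.png'),cv2.COLOR_BGR2HSV);m=((h[...,2]>200)&(h[...,1]<30)).astype(np.uint8)
n,l,st,ce=cv2.connectedComponentsWithStats(m)
for i in range(1,n):
    if st[i,4]>40 and 225<ce[i][0]<300 and 190<ce[i][1]<245: print('rail',st[i],onz('scene',ce[i],38))
```

```text
right [399.7 240.1]
rightb [399.2 248.8]
near [324.5 301.3]
nearb [324.2 310.2]
hole [347.7 261.5]
far [235.5 149.4]
pin [345.4 318.8]
[416.1 -21.7 107. ]
[422.4  49.7 107. ]
[426.8  22.1  50. ]
rail [247 206  33  34 311] [461.2   4.4  38. ]
rail [233 214  13   9  67] [554.3  39.   38. ]
rail [242 220  10  11  53] [508.9  44.3  38. ]
rail [261 229  21  19  68] [403.9  40.7  38. ]
```

View pics/z.png

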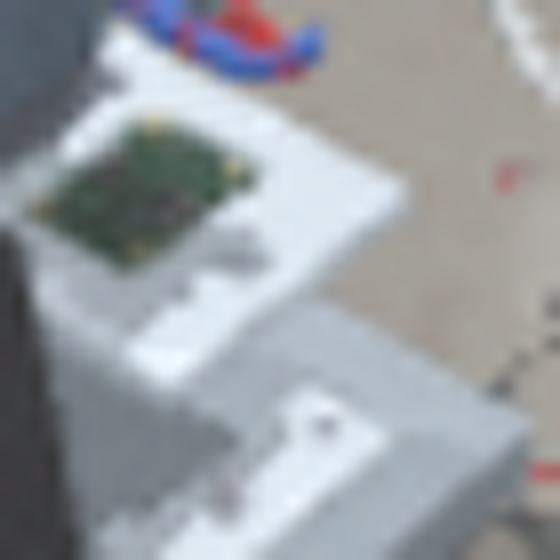

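The zoom shows the plate's right corner at (405,190), its near corner at (165,385), and the fixture base corner at (530,425). I can use the base corner to remove the camera bias.

Run:
```python
from h import *
np.set_printoptions(precision=1,suppress=True)
Z=lambda u,v:((u+.5)/16-.5+255,(v+.5)/16-.5+200)
print('base corner want 401,-54:',onz('scene',Z(530,425),30))
print('right',onz('scene',Z(407,192),107),'near',onz('scene',Z(165,387),107))
print('pin hole/tail',onz('scene',Z(325,425),38))
```

```text
base corner want 401,-54: [400.5 -51.7  30. ]
right [418.3 -24.4 107. ] near [418.6  56.  107. ]
pin hole/tail [430. -15.  38.]
```

move_arm(
  motion=[
    [0,[-0.04,0.07,-0.7],[0,0,0]],
    [0,[-0.04,0.07,-0.7],[0,0,0]],
    [0,[0,0,0],[0,0,0]],
    [0,[0,0,0],[0,0,0]],
    [0,[0,0,0],[0,0,0]],
  ],
)

```text
time_s: 6.78
ee_pos: [490.4, 23.9, 93.4]
ee_rot: [179.9, 0.0, 90.0]
force: [0.9, -0.5, -3.4]
gripper_width: 10.0
gripper_force: 40.0
```

Run:
```python
from h import *
s=grab_frame('scene');cv2.imwrite('pics/s2.png',s);t=grab_frame('top');cv2.imwrite('pics/t2.png',t)
a=cv2.resize(s[190:250,230:295],None,fx=10,fy=10,interpolation=cv2.INTER_CUBIC)
cv2.imwrite('pics/z2.png',a);print(state()['ee_pos'])
```

```text
[490.68641662  23.9975574   93.77755469]
```

View pics/z2.png

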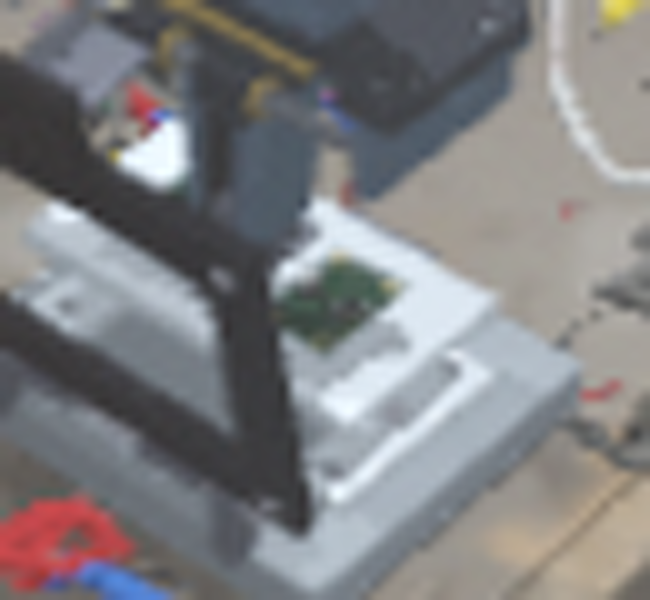

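The plate's right corner is at (497,297) and its near corner at (345,418). The rail corners are at (495,370) and (332,500), and the base corner is at (580,370).

Run:
```python
from h import *
np.set_printoptions(precision=1,suppress=True)
Z=lambda u,v:((u+.5)/10-.5+230,(v+.5)/10-.5+190)
for n,p,z in [('base corner',(580,365),30),('base near',(310,590),30),('rail R',(495,370),38),('rail N',(332,500),38),('plate R',(497,297),73),('plate N',(345,418),73)]:print(n,onz('scene',Z(*p),z))
```

```text
base corner [401.  -51.6  30. ]
base near [403.7  94.2  30. ]
rail R [417.4 -22.9  38. ]
rail N [419.9  63.5  38. ]
plate R [417.9 -22.2  73. ]
plate N [419.5  58.1  73. ]
```

move_arm(
  motion=[
    [0,[-0.04,0.06,-0.2],[0,0,0]],
    [0,[0,0,-0.2],[0,0,0]],
    [0,[0,0,-0.15],[0,0,0]],
    [0,[0,0,-0.15],[0,0,0]],
    [0,[0,0,0],[0,0,0]],
    [0,[0,0,0],[0,0,0]],
  ],
)

```text
time_s: 7.38
ee_pos: [488.6, 25.6, 74.9]
ee_rot: [-180.0, 0.0, 90.0]
force: [0.9, -0.7, -3.6]
gripper_width: 9.8
gripper_force: 40.0
```

move_arm(
  motion=[
    [0,[0,0,-0.12],[0,0,0]],
    [0,[0,0,-0.12],[0,0,0]],
    [0,[0,0,-0.1],[0,0,0]],
    [0,[0,0,0],[0,0,0]],
    [0,[0,0,0],[0,0,0]],
  ],
)

```text
time_s: 7.8
ee_pos: [489.0, 25.6, 66.6]
ee_rot: [180.0, 0.0, 90.0]
force: [1.7, -2.2, -3.6]
gripper_width: 9.8
gripper_force: 40.0
```

move_arm(
  motion=[
    [0,[0,0,-0.08],[0,0,0]],
    [0,[0,0,-0.06],[0,0,0]],
    [0,[0,0,0],[0,0,0]],
    [0,[0,0,0],[0,0,0]],
  ],
)

```text
time_s: 8.13
ee_pos: [489.1, 25.5, 66.5]
ee_rot: [179.9, 0.0, 90.0]
force: [-5.2, -2.5, 22.0]
gripper_width: 10.0
gripper_force: 40.0
```

move_arm(
  motion=[
    [0,[0,0,0.1],[0,0,0]],
    [50,[0,0,0],[0,0,0]],
    [50,[0,0,0],[0,0,0]],
    [50,[0,0,0],[0,0,0]],
    [50,[0,0,0],[0,0,0]],
    [50,[0,0,0],[0,0,0]],
    [50,[0,0,0.5],[0,0,0]],
    [50,[0,0,1],[0,0,0]],
    [50,[0,0,1],[0,0,0]],
    [50,[0,0,1],[0,0,0]],
    [20,[0,0,1],[0,0,0]],
    [0,[0,0,1],[0,0,0]],
    [0,[0,0,1],[0,0,0]],
    [0,[0,0,0],[0,0,0]],
    [0,[0,0,0],[0,0,0]],
  ],
)

```text
time_s: 9.38
ee_pos: [489.3, 25.8, 229.2]
ee_rot: [179.8, -0.0, 90.0]
force: [-0.0, 0.5, -0.5]
gripper_width: 19.4
gripper_force: 0.0
```

Run:
```python
from h import *
s=grab_frame('scene')
t=grab_frame('top')
a=cv2.resize(s[150:250,205:295],None,fx=5,fy=5,interpolation=cv2.INTER_CUBIC)
cv2.imwrite('pics/z3.png',a);print(state()['ee_pos'])
```

```text
[487.86585125  25.70810156 227.05882392]
```

View pics/z3.png

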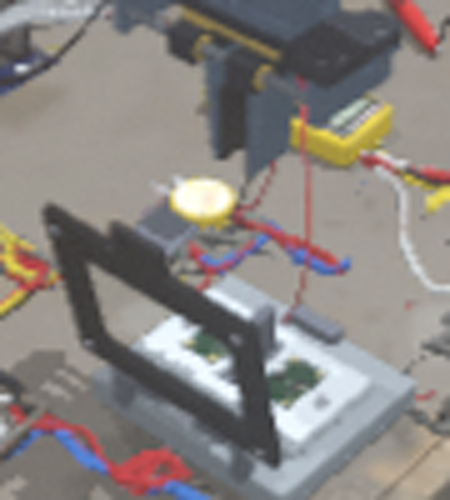

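move_arm(
  motion=[
    [0,[0.1,0,1],[0,0,0]],
    [0,[0,0,1],[0,0,0]],
    [0,[0,0.3,1],[0,0,0]],
    [0,[0,0.9,0.2],[0,0,0]],
    [0,[0,1,0],[0,0,0]],
    [0,[0,1,0],[0,0,0]],
    [0,[0,1,0],[0,0,0]],
    [0,[0,1,0],[0,0,0]],
    [0,[0,1,0],[0,0,0]],
    [0,[0,1,0],[0,0,0]],
    [0,[0,0,0],[0,0,0]],
    [0,[0,0,-1],[0,0,0]],
    [0,[0,0,-1],[0,0,0]],
    [0,[0,0,-1],[0,0,0]],
    [0,[0,0,-1],[0,0,0]],
    [0,[0,0,-0.7],[0,0,0]],
    [0,[0,0,0],[0,0,0]],
    [0,[0,0,0],[0,0,0]],
  ],
)

```text
time_s: 10.98
ee_pos: [490.3, 204.9, 189.2]
ee_rot: [-179.8, 0.1, 90.0]
force: [-0.4, 0.3, -0.2]
gripper_width: -0.0
gripper_force: 0.0
```

move_arm(
  motion=[
    [0,[0,-0.3,-0.1],[0,0,0]],
    [0,[0,-0.4,-0.1],[0,0,0]],
    [0,[0,-0.3,0],[0,0,0]],
    [0,[0,-0.3,0],[0,0,0]],
    [0,[0,-0.3,0],[0,0,0]],
    [0,[0,-0.3,0],[0,0,0]],
    [0,[0,-0.3,0],[0,0,0]],
    [0,[0,-0.3,0],[0,0,0]],
    [0,[0,-0.3,0],[0,0,0]],
    [0,[0,-0.3,0],[0,0,0]],
    [0,[0,-0.3,0],[0,0,0]],
    [0,[0,-0.3,0],[0,0,0]],
    [0,[0,-0.3,0],[0,0,0]],
  ],
)

```text
time_s: 12.07
ee_pos: [491.1, 105.0, 185.6]
ee_rot: [-180.0, -0.0, 90.0]
force: [0.0, 1.3, -1.3]
gripper_width: 0.4
gripper_force: 0.5
```

move_arm(
  motion=[
    [0,[0,-0.3,0],[0,0,0]],
    [0,[0,-0.3,0],[0,0,0]],
    [0,[0,-0.3,0],[0,0,0]],
    [0,[0,-0.3,0],[0,0,0]],
    [0,[0,-0.3,0],[0,0,0]],
    [0,[0,-0.3,0],[0,0,0]],
    [0,[0,-0.3,0],[0,0,0]],
    [0,[0,-0.3,0],[0,0,0]],
    [0,[0,-0.3,0],[0,0,0]],
    [0,[0,-0.3,0],[0,0,0]],
    [0,[0,-0.3,0],[0,0,0]],
    [0,[0,0,0],[0,0,0]],
  ],
)

```text
time_s: 13.07
ee_pos: [491.2, 21.9, 185.8]
ee_rot: [180.0, 0.0, 89.9]
force: [0.1, 0.6, -0.6]
gripper_width: 0.4
gripper_force: 0.0
```

move_arm(
  motion=[
    [0,[0,-0.3,0],[0,0,0]],
    [0,[0,-0.35,0],[0,0,0]],
    [0,[0,-0.35,0],[0,0,0]],
    [0,[0,-0.35,0],[0,0,0]],
    [0,[0,-0.35,0],[0,0,0]],
    [0,[0,-0.35,0],[0,0,0]],
    [0,[0,-0.35,0],[0,0,0]],
    [0,[0,-0.35,0],[0,0,0]],
    [0,[0,-0.35,0],[0,0,0]],
    [0,[0,-0.45,0],[0,0,0]],
    [0,[0,0,0],[0,0,0]],
    [0,[0,0,0],[0,0,0]],
    [0,[0,0,0],[0,0,0]],
    [0,[0,0,0],[0,0,0]],
    [0,[0,0,0],[0,0,0]],
    [0,[0,0,0],[0,0,0]],
    [0,[0,0,0],[0,0,0]],
    [0,[0,0,0],[0,0,0]],
  ],
)

```text
time_s: 14.57
ee_pos: [491.2, -65.3, 185.7]
ee_rot: [180.0, 0.0, 90.0]
force: [0.2, 0.2, 0.5]
gripper_width: 0.2
gripper_force: 0.0
```

move_arm(
  motion=[
    [0,[0,0,-0.6],[0,0,0]],
    [0,[0,0,-1],[0,0,0]],
    [0,[0,0,-1],[0,0,0]],
    [0,[0,0,-1],[0,0,0]],
    [0,[0,0,-0.4],[0,0,0]],
    [0,[0,0,0],[0,0,0]],
    [0,[0,0,0],[0,0,0]],
  ],
)

```text
time_s: 15.15
ee_pos: [491.5, -65.5, 86.0]
ee_rot: [180.0, -0.0, 90.0]
force: [0.6, -0.6, 0.1]
gripper_width: -0.0
gripper_force: 0.0
```

move_arm(
  motion=[
    [0,[0,0,-0.3],[0,0,0]],
    [0,[0,0,-0.2],[0,0,0]],
    [0,[0,0,-0.15],[0,0,0]],
    [0,[0,0,0],[0,0,0]],
  ],
)

```text
time_s: 15.48
ee_pos: [491.7, -65.7, 69.9]
ee_rot: [179.9, 0.0, 90.0]
force: [-0.1, 0.2, 0.7]
gripper_width: 0.6
gripper_force: 0.0
```

move_arm(
  motion=[
    [0,[0,0,-0.15],[0,0,0]],
    [0,[0,0,-0.15],[0,0,0]],
    [0,[0,0,-0.1],[0,0,0]],
    [0,[0,0,-0.05],[0,0,0]],
    [0,[0,0,0],[0,0,0]],
  ],
)

```text
time_s: 15.9
ee_pos: [491.1, -65.5, 58.1]
ee_rot: [180.0, -0.0, 90.0]
force: [0.2, -0.7, 0.7]
gripper_width: 0.1
gripper_force: 0.3
```

move_arm(
  motion=[
    [0,[0,0,-0.08],[0,0,0]],
    [0,[0,0,-0.08],[0,0,0]],
    [0,[0,0,0],[0,0,0]],
    [0,[0,0,0],[0,0,0]],
  ],
)

```text
time_s: 16.23
ee_pos: [491.3, -65.5, 57.8]
ee_rot: [179.9, 0.0, 90.0]
force: [-8.2, 1.1, 29.9]
gripper_width: 0.5
gripper_force: 15.0
```

Now the lid is hard on its stop at z≈57.8 with 30 N. I'll retract and check.

move_arm(
  motion=[
    [0,[0,0,0.3],[0,0,0]],
    [0,[0,0,1],[0,0,0]],
    [0,[0,-0.5,1],[0,0,0]],
    [0,[0,-1,1],[0,0,0]],
    [0,[0,-1,1],[0,0,0]],
    [0,[0,-1,1],[0,0,0]],
    [0,[0,-1,0.5],[0,0,0]],
    [0,[0,-1,0],[0,0,0]],
    [0,[0,-1,0],[0,0,0]],
    [0,[0,-1,0],[0,0,0]],
    [0,[0,-1,0],[0,0,0]],
    [0,[0,0,0],[0,0,0]],
    [0,[0,0,0],[0,0,0]],
  ],
)

```text
time_s: 17.32
ee_pos: [490.9, -278.7, 198.6]
ee_rot: [-180.0, -0.1, 89.9]
force: [0.1, 0.1, -0.0]
gripper_width: 0.3
gripper_force: 0.0
```

Run:
```python
from h import *
s=grab_frame('scene');t=grab_frame('top')
a=cv2.resize(s[150:260,205:345],(560,440),interpolation=cv2.INTER_CUBIC)
b=cv2.resize(t[160:270,165:225],(240,440),interpolation=cv2.INTER_CUBIC)
cv2.imwrite('pics/z4.png',np.hstack([a,b]));print(pix('scene',(491,-67,58)),pix('scene',(491,-67,71)),pix('scene',(401,-54,58)))
```

```text
[270.85860344 207.143597  ] [270.96240074 204.43706345] [288.4076291  219.91298554]
```

View pics/z4.png

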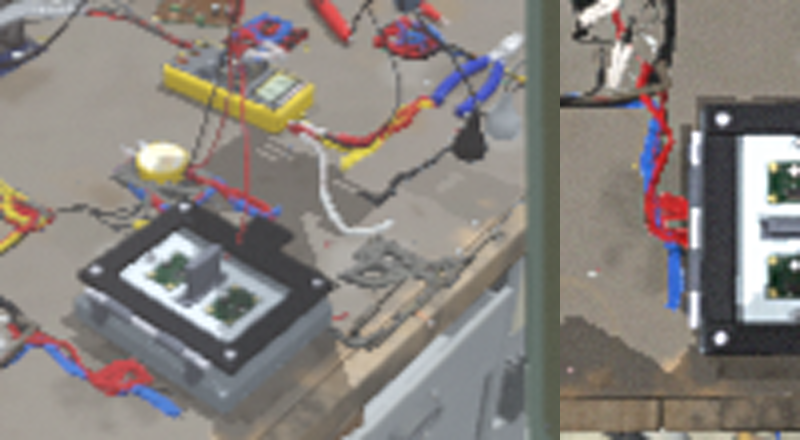

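The carrier is seated with its fin through the lid window. The lid's front-right corner is at scene pixel (288,221). Fully shut should put it at (288,220), and resting on the catch about 2.5 px higher, so the lid is past the catch and stays shut.

```bash
python3 -c "
from workcell import *
print(job_done())"
```

```text
the job is handed in; nothing more can be done
None
```

The carrier is seated flat on the two pins and the lid is pressed past its catch and staying shut; I handed the job in at about 17 s, with no bystander touched, though no verdict came back.

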